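Set up the canister refill tower

TASK

Set up the refilling stack strictly in this order, letting go of each piece before fetching the next: stand the open white canister gently in the middle of the black trivet, seat the steel funnel in its mouth, stem down with the collar on the rim, and nest the blue strainer in the funnel, its flange flat on the funnel's rim. Last of all, lay the canister's cap, knob up, in the middle of the cork coaster. Leave the stack upright and do not shift the two orange clothes pegs or the amber spice jar.

Things in the scene. Friction and masses are not known exactly. Their poses are not given: they have to be found in the camera images.
- canister: Open white ceramic canister without its cap, upright and loose, 0.35 kg. Straight round body 66 mm in diameter up to 78 mm, then a short shoulder to a neck 58 mm in outer diameter; total height 94 mm. The mouth is 50 mm wide inside, the interior 88 mm deep. Origin at the centre of the underside, z up the axis.
- funnel: Steel funnel, loose, standing on its stem, mouth up, 0.12 kg. From below: stem 22 mm high, 32 mm wide at the foot, 38 mm at the top; flat collar 63 mm wide at 22 to 25 mm (rests on the canister's rim); cone; upright band at 45 to 58 mm, 66 mm outside, 60 mm inside: grip it there. Origin: centre of the foot, z up. Seated, its origin is 72 mm above the canister's.
- strainer: Blue plastic strainer, loose, standing upright, 0.06 kg. Basket 28 mm wide at the foot, 50 mm at 26 mm; flange 72 mm wide at 26 to 29 mm; above it a handle: straight bar on two end posts, 48 mm long (its x axis), 10 mm thick (y), 50 to 62 mm above the foot. Origin: centre of the foot, z up. Nested, its origin is 32 mm above the funnel's; any yaw.
- cap: Cap of the canister, loose, lying knob up: white ceramic disc 64 mm in diameter and 14 mm thick, with a round brown wooden knob 26 mm in diameter rising from 14 to 36 mm above the underside. 0.10 kg. Origin at the centre of the underside, z up through the knob.
- trivet: Black silicone trivet, a fixed flat disc 120 mm in diameter and 8 mm thick. Origin at the centre of its underside, on the shelf; its top is 8 mm above the origin.
- coaster: Tan cork coaster, a fixed flat disc 100 mm in diameter and 8 mm thick. Origin at the centre of its underside, on the shelf; its top is 8 mm above the origin.
- peg_a: Orange plastic clothes peg lying flat, 75 by 20 by 10 mm, its length along its x axis; not to be moved. Origin at the centre of the underside.
- peg_b: The other orange clothes peg, alike; not to be moved.
- spice_jar: Closed amber glass spice jar with a dark lid, upright, 44 mm in diameter and 85 mm tall; not to be moved. Origin at the centre of the underside.
Not all that is in view belongs to the job. What is shaped like the funnel but yellow is not meant.

How it is judged:
On the way, in this order (a step that is already met when the one before it is completed fails the run):
1. the canister stands released in the middle of the trivet (horizontal distance between canister and trivet below 0.015 m and z of canister in the frame of trivet between 0.005 and 0.011 m and angle between canister's own z axis and vertical below 0.06 rad and linear speed of canister below 0.02 m/s and contact force between the fingers and canister below 0.3 N), for 0.2 s.
2. the funnel is seated in the canister's mouth and released (horizontal distance between funnel and canister below 0.009 m and z of funnel in the frame of canister between 0.068 and 0.076 m and angle between funnel's own z axis and vertical below 0.08 rad and linear speed of funnel below 0.02 m/s and contact force between the fingers and funnel below 0.3 N), for 0.2 s.
3. the strainer is nested in the funnel and released (horizontal distance between strainer and funnel below 0.009 m and z of strainer in the frame of funnel between 0.028 and 0.036 m and angle between strainer's own z axis and vertical below 0.1 rad and linear speed of strainer below 0.02 m/s and contact force between the fingers and strainer below 0.3 N), for 0.2 s.
4. the cap lies knob up in the middle of the cork coaster, released (horizontal distance between cap and coaster below 0.015 m and z of cap in the frame of coaster between 0.005 and 0.011 m and angle between cap's own z axis and vertical below 0.08 rad and linear speed of cap below 0.02 m/s and contact force between the fingers and cap below 0.3 N), for 0.2 s.
At the end, for the whole second after the job is handed in: Canister on trivet within 15 mm of centre; funnel seated on its rim and strainer on the funnel's rim (height 4 mm, axes 9 mm); all upright (0.06 to 0.1 rad); cap knob up on cork within 15 mm of centre; all released, under 0.02 m/s; pegs and jar within 30 mm of their starts, jar upright (horizontal distance between canister and trivet below 0.015 m and z of canister in the frame of trivet between 0.005 and 0.011 m and angle between canister's own z axis and vertical below 0.06 rad and linear speed of each of canister, funnel, strainer, cap below 0.02 m/s and horizontal distance between funnel and canister below 0.009 m and z of funnel in the frame of canister between 0.068 and 0.076 m and angle between each of funnel, cap's own z axis and vertical below 0.08 rad and horizontal distance between strainer and funnel below 0.009 m and z of strainer in the frame of funnel between 0.028 and 0.036 m and angle between each of strainer, spice_jar's own z axis and vertical below 0.1 rad and horizontal distance between cap and coaster below 0.015 m and z of cap in the frame of coaster between 0.005 and 0.011 m and distance of each of peg_a, peg_b, spice_jar from where it was at the start of the episode below 0.03 m); the robot touches nothing.
It fails at once if a clothes peg or the spice jar is displaced by more than 30 mm (distance of any of peg_a, peg_b, spice_jar from where it was at the start of the episode above 0.03 m).
It fails at once if the canister is dropped or rammed onto the trivet (over 60 N) (contact force between canister and trivet above 60 N).
It fails at once if the canister is tipped over (angle between canister's own z axis and vertical above 0.6 rad).
It also fails if it takes over 139 s, if anything falls off the work surface, if the arm or the gripper's body presses on something with over 40 N, if the wrist force passes 120 N, or if a joint passes its speed limit or range.

ROBOT

A 7-joint arm with a two-finger parallel gripper is mounted at the origin on the work surface. World frame = base frame: x ahead of the robot, y to its left, z up, the work surface at z = 0. Lengths are in m, angles in rad, forces in N, time in s.
With the tool pointing down it reaches from about 0.4 to 0.9 m from the base axis. Payload 5.5 kg.
Tool frame: the origin (TCP) lies midway between the tips of the shut fingers; the grasp point (between the pads) lies 19 mm behind it (manip.grip_depth is the distance from the TCP to the grasp point, in m); z points along the fingers, x is the direction in which the jaws open and shut, and the axes are right-handed (so a half turn about z gives the same grasp; the last joint's range is limited). The gripper opens to 92 mm and grips with 3 to 60 N. Pads are 19 mm wide; open, the fingers measure 130 mm over their backs; the gripper's body (75 mm by 190 mm) begins 47 mm behind the grasp point.
Start: joints at [1.474, 0.501, -0.427, 1.55, 0.221, 1.138, -0.21], TCP at [0.229, -0.608, 0.227] pointing down, gripper open.
Joint ranges: [-2.88, 2.88], [-0.31, 2.03], [-1.54, 1.56], [0.2, 2.42], [-1.41, 4.55], [0.19, 2.02], [-2.57, 2.57]. Speed limits (rad/s): [2.57, 2.57, 3.14, 3.14, 3.14, 3.14, 3.14].

INTERFACE

Orientations are given as a unit quaternion [x, y, z, w].
In Python, from bench import manip, effector, viewer gives the robot as it stands. Calls block until the motion is done:
- manip.move_pose(position, orientation): joint-space move of the TCP to a pose.
- manip.servo_line(position, ori=None, vel=0.15): straight line of the TCP; ori=None keeps the orientation; vel is the mean speed in m/s.
- manip.movej(angles): joint-space move.
- effector.open_jaws() and effector.close(f_grip=None): open the fingers fully, or close them until they stop; f_grip is the grip in N (None keeps the last).
- manip.sleep(seconds).
- manip.solve_ik(position, orientation): joint angles nearest the present ones, or None.
- viewer.get_image(name): name is "side" or "top" or "wrist"; returns the picture (400x640x3 uint8, red, green, blue); there is no depth.
- viewer.get_calibration(name): a dict with "vfov" (degrees; the focal length in pixels is half the picture's height over the tangent of half this angle, whatever the lens; pixels are square), "cx", "cy" (the principal point, pixels), "eye" and "attitude" of the camera in the world. Camera axes: x right, y down, z forward; pixel columns grow to the right and rows downward; lengths in m; the calibration is good to about 2 mm. The wrist camera is an equidistant fisheye: a pixel r from the principal point sees the ray r / f radians off the axis. A picture is of the moment at which its call begins: read the wrist's pose just before it. get_calibration takes no time and is no camera call; for the wrist camera it gives the pose at the moment of the call.
A pose or a line that the arm cannot do raises manip.PlanningError and nothing moves.
- manip.hand_in(): hands the job in, once; it reports no verdict.
Readings, each from a call of its own:
- manip.current_clock(): time.
- manip.current_q(): joint angles.
- manip.current_joint_velocities(): joint speeds.
- manip.current_tau(): joint torques, N m.
- manip.current_tool_pos(): TCP position.
- manip.current_tcp_rot(): TCP orientation.
- manip.current_force(): force on the tool from outside, world axes, zero at the start.
- manip.current_wrist_torque(): the same for the moment, N m.
- manip.current_finger_gap(): finger opening in m.
Only numpy, scipy, OpenCV 4.12 (cv2) and the standard library are available. Lean on these libraries where they do the work, as an engineer would, in place of code of your own. Each camera call takes 0.05 s, during which the arm holds its last target. There are 200 camera calls.

## Working session

There is one attempt and no reset: what is moved stays moved. The work goes in short steps, each a Python script; the robot and the scene stay as the last script left them, time stands still between calls to the robot, and variables do not carry over. Pictures are saved under pics/ and viewed, about 12 in all and at most 16, crops included, and the job is handed in when it is done.

```bash
ls; mkdir -p pics
python3 - <<'E'
from bench import manip, effector, viewer
import cv2
for n in ("top","side","wrist"):
    c=viewer.get_calibration(n); print(n,c)
    cv2.imwrite(f"pics/{n}0.png",viewer.get_image(n)[:,:,::-1])
print(manip.current_clock(),manip.current_tool_pos(),manip.current_tcp_rot(),manip.current_finger_gap(),manip.grip_depth)
E
```

```text
pics
top {'vfov': 42.64982382517256, 'cx': 309.2299377088146, 'cy': 201.92220080946672, 'eye': array([0.38584706, 0.02263326, 1.04540805]), 'attitude': array([-0.69765738,  0.71482768, -0.03500886,  0.03271013])}
side {'vfov': 54.47492927632351, 'cx': 318.87635005709376, 'cy': 199.5920423357609, 'eye': array([0.14827193, 0.73988954, 0.59055094]), 'attitude': array([-0.20078564,  0.86149105, -0.45693715,  0.09341698])}
wrist {'vfov': 65.70646984690485, 'cx': 321.80328485646567, 'cy': 198.65851241373358, 'eye': array([ 0.294895  , -0.58218046,  0.38379839]), 'attitude': array([ 0.81494964, -0.56405842, -0.07619273,  0.10904057])}
0.15 [ 0.22863754 -0.60787264  0.22589223] [ 8.22233460e-01 -5.69149836e-01 -6.24221388e-04 -4.61187610e-04] 0.0918044044743955 0.0188
```

View pics/top0.png

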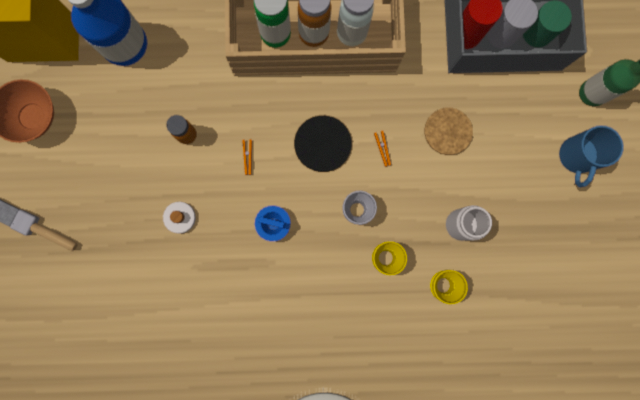

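View pics/side0.png

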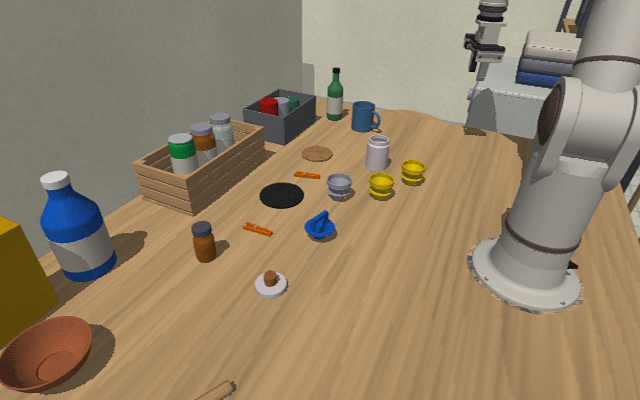

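The top view shows canister (470,223), funnel (360,208), strainer (273,224), cap (179,218), trivet (323,143), coaster (449,131), pegs (248,157)/(383,148) and jar (182,130). Up in the image is +x. Next I'll measure by masks.

```bash
cat > h.py <<'E'
from bench import manip, effector, viewer
import cv2, numpy as np
from scipy.spatial.transform import Rotation as R
def rays(cal,uv,fish):
    uv=np.atleast_2d(uv).astype(float); f=200/np.tan(np.radians(cal['vfov'])/2)
    d=(uv-[cal['cx'],cal['cy']])/f
    if fish:
        r=np.linalg.norm(d,axis=1,keepdims=True)+1e-12
        v=np.hstack([d/r*np.sin(r),np.cos(r)])
    else: v=np.hstack([d,np.ones((len(d),1))])
    return R.from_quat(cal['attitude']).apply(v)
def onplane(cal,uv,z,fish=False):
    v=rays(cal,uv,fish); e=np.array(cal['eye'])
    return (e+v*((z-e[2])/v[:,2])[:,None])[:,:2]
def circ(p):
    A=np.c_[2*p,np.ones(len(p))]; s=np.linalg.lstsq(A,(p**2).sum(1),rcond=None)[0]
    return s[:2],np.sqrt(s[2]+s[:2]@s[:2])
def blob(mask,near):
    cs,_=cv2.findContours(mask.astype(np.uint8),cv2.RETR_EXTERNAL,cv2.CHAIN_APPROX_NONE)
    cs=[c for c in cs if cv2.contourArea(c)>15]
    c=min(cs,key=lambda c:np.linalg.norm(c[:,0].mean(0)-near)); return c[:,0]
def down(jx,tilt=0):  # tool pointing down, jaw axis at world angle jx
    return (R.from_euler('z',jx)*R.from_euler('x',np.pi)).as_quat()
def best_ik(pos,jx):
    out=[]
    for a in (jx,jx+np.pi):
        q=manip.solve_ik(list(pos),list(down(a)))
        if q is not None: out.append((a,np.abs(np.array(q)-manip.current_q()).max()))
    return min(out,key=lambda t:t[1]) if out else None
E
python3 - <<'E'
from h import *
c=viewer.get_calibration('top'); im=cv2.imread('pics/top0.png'); hsv=cv2.cvtColor(im,cv2.COLOR_BGR2HSV)
H,S,V=[hsv[:,:,i].astype(int) for i in range(3)]
def rep(n,m,near,z):
    k=blob(m,near); p=onplane(c,k,z); ctr,r=circ(p); (_,_),(w,h),a=cv2.minAreaRect(p.astype(np.float32))
    print(n,'pix',k.mean(0).round(1),'circ',ctr.round(4),'d',(2*r*1000).round(1),'rect',round(w*1e3),round(h*1e3),round(a)); return p
rep('trivet',V<50,(323,143),.008)
rep('strainer',(H>100)&(H<130)&(S>150),(273,224),.029)
rep('funnel',(S<90),(360,208),.055)
rep('canister',(S<70),(470,223),.06)
rep('cap',(S<70),(179,218),.014)
rep('knob',(S>90)&(V<150),(179,217),.036)
for n,near in(('peg_a',(248,157)),('peg_b',(383,148))): rep(n,(H<14)&(S>200),near,.01)
for n,near in(('y1',(390,258)),('y2',(450,286))): rep(n,(H>22)&(H<35)&(S>190),near,.055)
print('approx coaster',onplane(c,[449,131],.008),'jar lid',onplane(c,[179,125],.085))
for n,p in dict(can=(.34,-.28),fun=(.37,-.08),str=(.34,.1),cap=(.35,.28),triv=(.5,0),coas=(.52,-.25)).items():
    for z in(.04,.25):
        print(n,z,[int(d) for d in range(0,180,30) if manip.solve_ik([*p,z],list(down(np.radians(d)))) is not None or manip.solve_ik([*p,z],list(down(np.radians(d+180)))) is not None])
big=cv2.resize(im[95:315,150:500],None,fx=2.2,fy=2.2,interpolation=cv2.INTER_CUBIC); cv2.imwrite('pics/crop1.png',big)
E
```

```text
trivet pix [322.5 143.4] circ [ 0.6063 -0.0124] d 113.5 rect 113 113 89
strainer pix [272.1 223. ] circ [0.4433 0.0927] d 66.7 rect 67 67 75
funnel pix [359.2 207.2] circ [ 0.4684 -0.0783] d 67.3 rect 66 66 88
canister pix [468.5 223.1] circ [ 0.4324 -0.2878] d 77.8 rect 87 67 89
cap pix [178.6 217. ] circ [0.4607 0.2819] d 63.8 rect 65 63 44
knob pix [176.9 216.6] circ [0.46 0.28] d 23.2 rect 24 22 89
peg_a pix [478.8  20. ] circ [ 0.8578 -0.3519] d 93.0 rect 81 103 89
peg_b pix [478.8  20. ] circ [ 0.8578 -0.3519] d 93.0 rect 81 103 89
y1 pix [389.5 257.8] circ [ 0.3693 -0.133 ] d 64.7 rect 65 63 88
y2 pix [448.7 286.3] circ [ 0.3125 -0.2446] d 67.1 rect 71 62 89
approx coaster [[ 0.62545078 -0.27379962]] jar lid [[0.6316611  0.26342221]]
can 0.04 [0, 30, 60, 90, 120, 150]
can 0.25 [0, 30, 60, 90, 120, 150]
fun 0.04 [0, 30, 60, 90, 120, 150]
fun 0.25 [0, 30, 60, 90, 120, 150]
str 0.04 [0, 30, 60, 90, 120, 150]
str 0.25 [0, 30, 60, 90, 120, 150]
cap 0.04 [0, 30, 60, 90, 120, 150]
cap 0.25 [0, 30, 60, 90, 120, 150]
triv 0.04 [0, 30, 60, 90, 120, 150]
triv 0.25 [0, 30, 60, 90, 120, 150]
coas 0.04 [0, 30, 60, 90, 120, 150]
coas 0.25 [0, 30, 60, 90, 120, 150]
```

View pics/crop1.png

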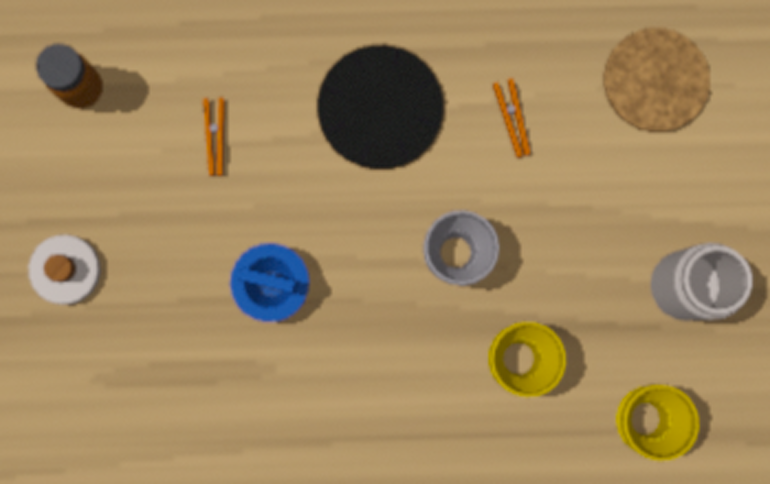

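Run:
```python
from h import *
c=viewer.get_calibration('top')
print('mouth top-cam',onplane(c,[474.1,223.2],.094))
hd=onplane(c,np.array([[237,270],[307,288]])/2.2+[150,95],.062); print('handle',hd,np.degrees(np.arctan2(*(hd[1]-hd[0])[::-1])))
p=onplane(c,[474.1,223.2],.094)[0]
a,_=best_ik([*p,.26],np.pi/2); print(np.degrees(a))
manip.move_pose([*p,.26],list(down(a)))
k=viewer.get_calibration('wrist'); im=viewer.get_image('wrist'); cv2.imwrite('pics/w1.png',im[:,:,::-1])
print(k['eye'],manip.current_tool_pos(),manip.current_q().round(2) if hasattr(manip.current_q(),'round') else manip.current_q(),manip.current_clock())
np.save('w1.npy',k,allow_pickle=True)
```

```text
mouth top-cam [[ 0.43007568 -0.28709304]]
handle [[0.45219079 0.11799574]
 [0.43497803 0.05718108]] -105.80343816294933
270.0
[ 0.50034928 -0.28740674  0.41792706] [ 0.42951118 -0.28855758  0.25983082] [ 1.03  0.24 -0.57  1.84  0.15  1.1  -1.17] 1.6167
```

View pics/w1.png

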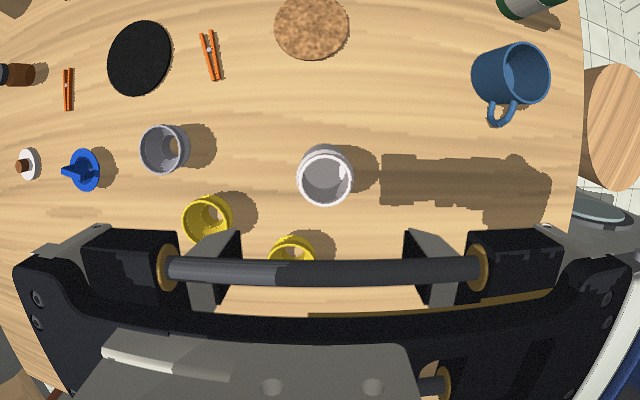

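Run:
```python
from h import *
k=np.load('w1.npy',allow_pickle=True).item(); im=cv2.imread('pics/w1.png'); hsv=cv2.cvtColor(im,cv2.COLOR_BGR2HSV)
H,S,V=[hsv[:,:,i].astype(int) for i in range(3)]
def rep(n,m,near,z):
    q=blob(m,near);p=onplane(k,q,z,True);c,r=circ(p);print(n,q.mean(0).round(),c.round(4),(2e3*r).round(1),'resid mm',(1e3*np.std(np.linalg.norm(p-c,axis=1))).round(1))
rep('trivet',(V<60),(140,58),.008)
rep('funnel',S<90,(163,148),.055)
m=np.zeros_like(S);m[140:212,290:360]=1
m2=(m==1)&(S<70)&(V>195); rep('mouth',m2,(325,178),.094)
q=blob(m2,(325,178)); p=onplane(k,q,.094,True); lo=q[:,1]>178; print('lower half',circ(p[lo]))
c=viewer.get_calibration('top'); print('coaster',onplane(c,[448.6,130.9],.008),'wrist est',onplane(k,[[312,60],[274,28],[349,28]],.008,True))
```

```text
trivet [139.  58.] [ 0.605  -0.0149] 117.7 resid mm 0.8
funnel [164. 148.] [ 0.4681 -0.0835] 73.7 resid mm 3.0
mouth [322. 173.] [ 0.4329 -0.2892] 58.8 resid mm 1.5
lower half (array([ 0.43240661, -0.28985762]), np.float64(0.029100594419229815))
coaster [[ 0.62568037 -0.27298481]] wrist est [[ 0.57540104 -0.27531919]
 [ 0.62202712 -0.22503471]
 [ 0.62065112 -0.32387931]]
```

```bash
cat >> h.py <<'E'
def grab(xy,zt,f,a,hover=.2):
    o=list(down(a))
    manip.move_pose([*xy,hover],o); 
    manip.servo_line([*xy,zt+.04],o,.15); manip.servo_line([*xy,zt],o,.06)
    effector.close(f); print('gap',manip.current_finger_gap(),'F',np.round(manip.current_force(),2))
def put(xy,zt,a,lift,hover,v=.25):
    o=list(down(a)); t=manip.current_tool_pos()
    manip.servo_line([t[0],t[1],lift],o,.1); print('held',manip.current_finger_gap(),np.round(manip.current_force(),2))
    manip.servo_line([*xy,lift],o,v); manip.servo_line([*xy,zt+.02],o,.12); manip.servo_line([*xy,zt],o,.02)
    manip.sleep(.3); print('down F',np.round(manip.current_force(),2),manip.current_tool_pos(),manip.current_finger_gap())
def release(xy,a,hover):
    effector.open_jaws(); manip.sleep(.4)
    manip.servo_line([*xy,hover],list(down(a)),.12)
def snap(name,cam='wrist'):
    k=viewer.get_calibration(cam); im=viewer.get_image(cam); cv2.imwrite(f'pics/{name}.png',im[:,:,::-1]); np.save(name+'.npy',k,allow_pickle=True)
E
python3 - <<'E'
from h import *
a=np.radians(270); T=(.6055,-.0135)
print(manip.solve_ik([*T,.05],list(down(a))))
grab((.432,-.2893),.041,25,a)
put(T,.0497,a,.16,.25); release(T,a,.25)
print(manip.current_clock())
# view the trivet from behind
manip.servo_line([T[0]-.06,T[1],.27],list(down(a)),.2); snap('w2'); print(manip.current_clock())
E
```

```text
[ 0.40305879  0.684441   -0.5739819   1.78114423  0.48792459  0.82168128
 -1.97897099]
gap 0.06662445806456475 F [-0.52 -1.94  1.83]
held 0.06662630293268934 [-0.3  -0.08 -4.26]
down F [ 0.09  0.59 -3.95] [ 0.60556141 -0.01350677  0.04977564] 0.06617326844888638
12.2583
12.775
```

View pics/w2.png

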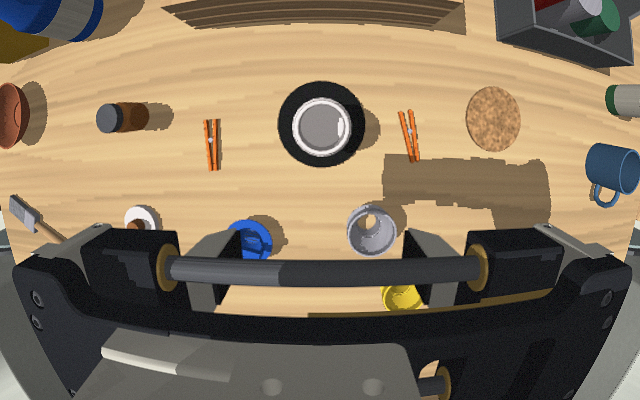

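```bash
cat > m.py <<'E'
from h import *
def load(n):
    k=np.load(n+'.npy',allow_pickle=True).item(); im=cv2.imread(f'pics/{n}.png'); h=cv2.cvtColor(im,cv2.COLOR_BGR2HSV)
    return (k,)+tuple(h[:,:,i].astype(int) for i in range(3))
def rep(k,n,m,near,z,box=None,fish=True):
    if box: w=np.zeros(m.shape,bool); w[box[1]:box[3],box[0]:box[2]]=1; m=m&w
    q=blob(m,near); p=onplane(k,q,z,fish)
    for _ in range(4):
        c,r=circ(p); e=np.linalg.norm(p-c,axis=1)-r; g=np.abs(e)<max(.0012,1.5*e.std()); p=p[g]
    print(n,q.mean(0).round(),c.round(4),'d',(2e3*r).round(1),'sd',(1e3*e.std()).round(2),len(p),len(q)); return c
E
python3 - <<'E'
from m import *
k,H,S,V=load('w2')
rep(k,'trivet',V<60,(321,124),.008,(270,75,372,172))
rep(k,'mouth',(S<70)&(V>150),(321,124),.102,(285,92,358,158))
rep(k,'funnel',(S<80)&(V>90),(372,230),.058,(340,200,405,262))
print('coaster',onplane(k,[[466,118],[521,118],[493,86],[493,152]],.008,True).round(4))
E
```

```text
trivet [322. 123.] [ 0.6059 -0.0127] d 116.1 sd 0.47 246 247
mouth [321. 126.] [ 0.6054 -0.0116] d 59.5 sd 0.47 162 171
funnel [370. 231.] [ 0.4715 -0.0761] d 72.0 sd 1.09 87 148
coaster [[ 0.6224 -0.2218]
 [ 0.6316 -0.3234]
 [ 0.6748 -0.2675]
 [ 0.5748 -0.2728]]
```

Run:
```python
from m import *
a=np.radians(297)
manip.move_pose([.469,-.0785,.26],list(down(a))); snap('w3'); print(manip.current_clock())
k,H,S,V=load('w3')
rep(k,'funnel',(S<90)&(V>80),(325,185),.058,(285,140,365,225))
```

```text
13.5
funnel [322. 178.] [ 0.4679 -0.0782] d 66.5 sd 0.49 147 161
```

View pics/w3.png

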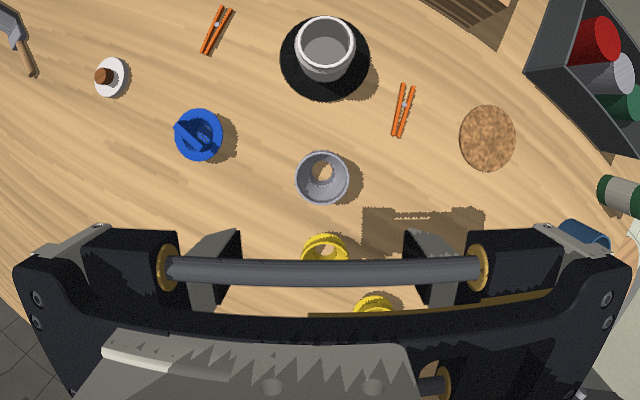

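Run:
```python
from m import *
a=np.radians(297); C=(.6056,-.012)
grab((.4679,-.0782),.033,20,a,.2)
put(C,.1140,a,.2,.3)
release(C,a,.28)
manip.servo_line([C[0]-.06,C[1],.33],list(down(np.radians(270))),.2); snap('w4'); snap('s4','side'); print(manip.current_clock())
s=cv2.imread('pics/s4.png')[120:260,180:430]; w=cv2.imread('pics/w4.png')[60:240,180:440]
a1=cv2.resize(s,(500,280),interpolation=2); b1=cv2.resize(w,(500,346))[:280]
cv2.imwrite('pics/c4.png',np.vstack([a1,b1]))
```

```text
gap 0.06552487738885189 F [-0.61 -0.02  1.14]
held 0.0653795237726365 [-0.41  0.77 -1.37]
down F [ 0.51  0.37 -0.53] [ 0.60564532 -0.01201851  0.11408413] 0.06558878003474092
24.25
```

View pics/c4.png

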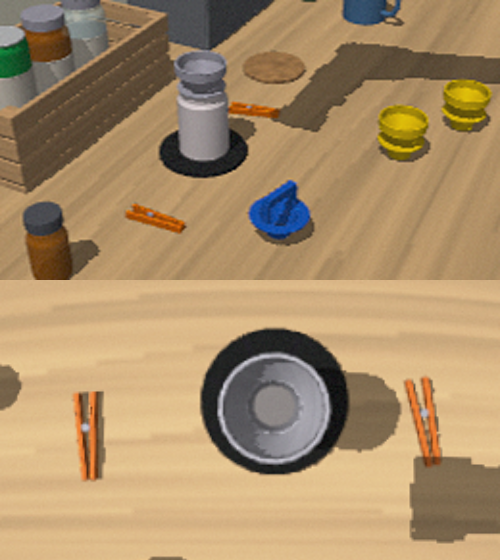

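Run:
```python
from m import *
k,H,S,V=load('w4')
rep(k,'funnel rim',(V>60)&(S<80),(323,122),.138,(288,85,360,160))
xy=(.4433,.0915)
b=best_ik([*xy,.26],np.radians(164)); print(b)
manip.move_pose([*xy,.26],list(down(b[0]))); snap('w5'); print(manip.current_clock(),manip.current_q())
k,H,S,V=load('w5')
rep(k,'strainer',(H>100)&(H<130)&(S>130),(322,178),.029,(280,130,375,230))
im=cv2.imread('pics/w5.png'); cv2.imwrite('pics/c5.png',cv2.resize(im[120:240,250:400],None,fx=4,fy=4,interpolation=2))
```

```text
funnel rim [322. 127.] [ 0.6048 -0.0117] d 65.5 sd 0.39 167 167
(np.float64(6.003932626860493), np.float64(1.0696907685439032))
25.3 [ 0.5935523   0.15293473 -0.92291551  1.97058524  0.13757929  1.08150851
 -0.67021099]
strainer [320. 171.] [0.4422 0.0931] d 69.1 sd 0.41 153 154
```

View pics/c5.png

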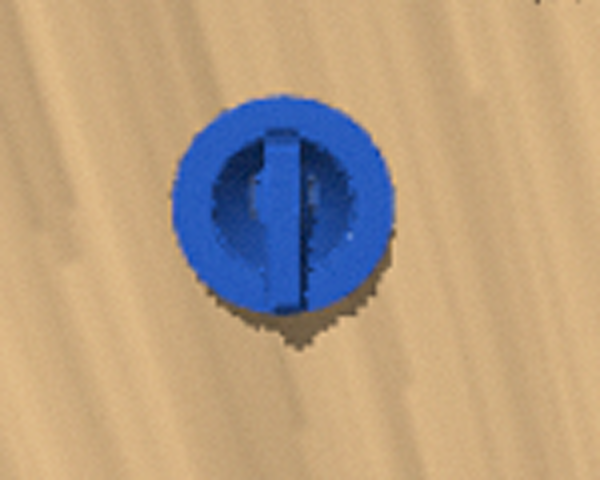

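Run:
```python
from m import *
k,_,_,_=load('w5')
p=onplane(k,np.array([[282,132],[288,308]])/4+[250,120],.062,True); d=p[1]-p[0]
print('bar',p.round(4),'mid',p.mean(0).round(4),'len',np.linalg.norm(d).round(4),'ang',np.degrees(np.arctan2(d[1],d[0]))%180)
an=np.arctan2(d[1],d[0])%np.pi; 
a=min([an+np.pi/2+i*np.pi for i in range(-1,3)],key=lambda t:abs(t-6.0039)); print(np.degrees(a))
F=(.6050,-.0118); S=(.4423,.0925)
assert np.linalg.norm(p.mean(0)-S)<.006 and abs(a-6.004)<.15
grab(S,.037,10,a,.2)
put(F,.1500,a,.24,.3)
release(F,a,.3)
manip.servo_line([F[0]-.06,F[1],.36],list(down(np.radians(300))),.2); snap('w6'); snap('s6','side'); print(manip.current_clock())
s=cv2.imread('pics/s6.png')[120:260,180:430]; w=cv2.imread('pics/w6.png')[60:240,180:440]
cv2.imwrite('pics/c6.png',np.vstack([cv2.resize(s,(500,280),interpolation=2),cv2.resize(w,(500,346))[:300]]))
```

```text
bar [[0.4504 0.1195]
 [0.4374 0.0685]] mid [0.4439 0.094 ] len 0.0526 ang 75.7726270894032
345.7726270894032
gap 0.01003939997198678 F [ 0.17  0.61 -0.36]
held 0.009851727278653494 [-0.7   0.23  0.02]
down F [-0.38 -0.98 -0.05] [ 0.60506712 -0.0118337   0.15010196] 0.010123630628120205
38.15
```

View pics/c6.png

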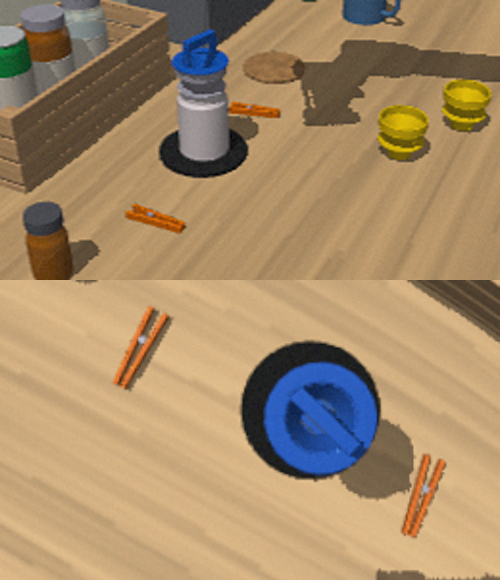

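Run:
```python
from m import *
k,H,S,V=load('w6')
rep(k,'flange',(H>100)&(H<130)&(S>130),(342,125),.141,(300,85,390,180))
xy=(.460,.281); b=best_ik([*xy,.26],np.radians(90)); print(b)
manip.move_pose([*xy,.28],list(down(b[0]))); manip.servo_line([*xy,.26]); snap('w7'); print(manip.current_clock())
k,H,S,V=load('w7')
rep(k,'cap',(S<80)&(V>100),(322,175),.014,(275,130,370,230))
rep(k,'knob',(S>110)&(V<160)&(H<20),(322,172),.036,(295,150,350,205))
im=cv2.imread('pics/w7.png'); cv2.imwrite('pics/c7.png',cv2.resize(im[90:250,210:430],None,fx=3,fy=3,interpolation=2))
c=viewer.get_calibration('top')
```

```text
flange [346. 131.] [ 0.6048 -0.0107] d 71.2 sd 0.42 164 165
(np.float64(4.71238898038469), np.float64(1.190564653789232))
39.6833
cap [320. 169.] [0.4602 0.283 ] d 63.5 sd 0.45 137 138
knob [321. 172.] [0.4613 0.283 ] d 23.2 sd 0.65 61 103
```

View pics/c7.png

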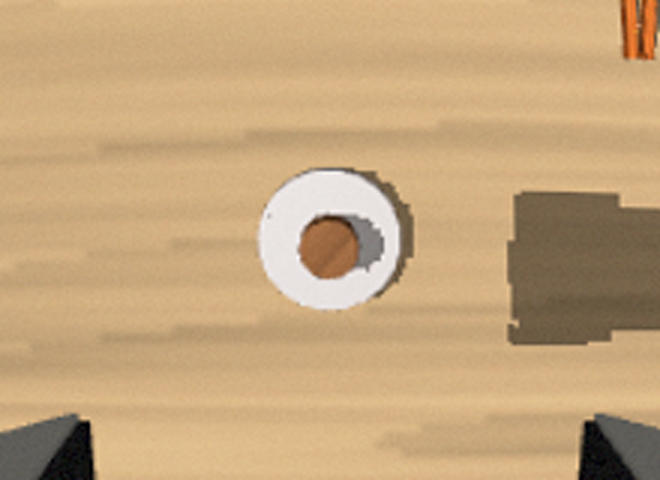

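Strainer flange measured within 1 mm of the funnel axis. The cap sits at (.4605,.283), and its knob is clear in the crop at about (328,246).

Run:
```python
from m import *
a=np.radians(270); K=(.6255,-.273)
grab((.4606,.2828),.0175,20,a,.2)
put(K,.0265,a,.29,.3)
release(K,a,.25)
manip.servo_line([K[0]-.1,K[1],.3],list(down(a)),.2); snap('w8')
manip.move_pose([.40,-.45,.3],list(down(a))); snap('t8','top'); snap('s8','side'); print(manip.current_clock())
t=cv2.imread('pics/t8.png')[95:255,150:500]; s=cv2.imread('pics/s8.png')[100:270,180:430]
cv2.imwrite('pics/c8.png',np.vstack([cv2.resize(t,(600,274),interpolation=2),cv2.resize(s,(600,320),interpolation=2)[:,:]]))
k,H,S,V=load('t8')
rep(k,'cap top',(S<80)&(V>100),(449,131),.022,(425,105,480,160),False)
rep(k,'flange top',(H>100)&(H<130)&(S>130),(323,143),.141,(290,105,360,180),False)
for n,b in(('a',(235,130,262,185)),('b',(368,125,400,175))):
    for im in('top0','t8'):
        h=cv2.cvtColor(cv2.imread(f'pics/{im}.png'),cv2.COLOR_BGR2HSV)[b[1]:b[3],b[0]:b[2]]; y,x=np.where((h[:,:,0]<14)&(h[:,:,1]>190)); print(n,im,x.mean().round(1),y.mean().round(1))
```

```text
gap 0.025265138711791136 F [ 0.22 -0.09  0.56]
held 0.025476861600804923 [-0.25 -0.2  -1.6 ]
down F [ 0.43 -0.33 -1.24] [ 0.62556144 -0.27301567  0.0266074 ] 0.0253766076065266
57.2583
cap top [449. 130.] [ 0.625 -0.271] d 64.2 sd 0.54 83 90
flange top [324. 128.] [ 0.6049 -0.011 ] d 68.5 sd 0.49 71 108
a top0 12.5 28.0
a t8 14.0 21.3
b top0 13.0 22.0
b t8 16.0 20.0
```

View pics/c8.png

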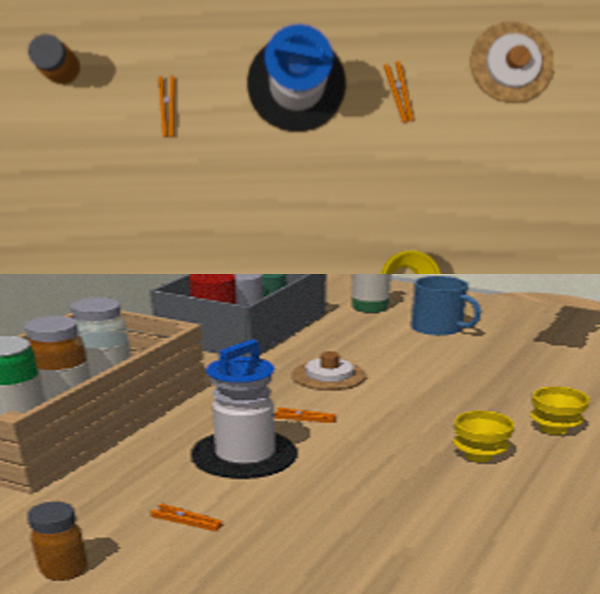

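All four pieces are in place. The pegs are at (248,157) and (383,149), which matches the start. The mask means differ by a few pixels because of sparse thresholding.

Run:
```python
from h import *
manip.hand_in(); print(manip.current_clock())
```

```text
the job is handed in; nothing more can be done
the job is handed in; nothing more can be done
```

I placed the canister, funnel, strainer and cap in the required order, letting go of each before fetching the next. I handed the job in at about 57 s of the 139 s allowed; no verdict was reported.

| Last check, from camera images | Offset or result |
|---|---|
| Canister mouth from trivet centre | about 1 mm |
| Funnel rim from canister axis | under 1 mm |
| Strainer flange from funnel axis | about 1 mm (wrist and top cameras agree) |
| Cap from coaster centre | about 2 mm, knob up |
| Stack | upright in the last side view |
| Spice jar | looked upright and unmoved; position not measured |

One check disagreed. The colour-mask positions of the pegs shifted by 1 to 7 pixels (up to about 14 mm) between the first and last top views. I put this down to a too-strict colour threshold, because both pegs sit at the same pixels by eye: (248,157) and (383,149). I did not re-measure them.

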